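Close the circuit-board test fixture

ROBOT

A 6-joint arm with a two-finger parallel gripper is mounted at the origin on the work surface. World frame = base frame: x ahead of the robot, y to its left, z up, the work surface at z = 0. Lengths are in m, angles in rad, forces in N, time in s.
With the tool pointing down it reaches from about 0.375 to 0.9 m from the base axis. Payload 3.1 kg.
Tool frame: the origin (TCP) lies at the centre of the arm's flange, where the gripper is bolted on; the fingertips stand 182 mm ahead of it and the grasp point (between the pads) lies 164 mm ahead of it (bot.tcp_to_tips is the z of the fingertips in the tool frame, in m); z points along the fingers, y is the direction in which the jaws open and shut (so a half turn about z gives the same grasp; the last joint's range is limited). The gripper opens to 87 mm and grips with 3 to 60 N. Pads are 19 mm wide; open, the fingers measure 117 mm over their backs; the gripper's body (75 mm by 190 mm) begins 51 mm behind the grasp point.
Start: joints at [-1.421, 0.527, 1.433, -0, 1.181, -0.178], TCP at [0.202, -0.591, 0.405] pointing down, gripper open.
Joint ranges: [-3.08, 3.08], [-0.75, 2.2], [0.22, 2.44], [-1.43, 4.57], [0, 2.65], [-2.85, 2.85]. Speed limits (rad/s): [2.79, 2.79, 3.14, 3.14, 3.14, 3.14].

INTERFACE

Orientations are given as [roll, pitch, yaw] about the fixed x, y, z axes, in that order (R = Rz(yaw) Ry(pitch) Rx(roll)).
In Python, from plant import bot, grab_frame gives the robot as it stands.
- The arm moves only by the tool apply_moves, never from a script. Its argument "moves" is a list of rows, each an object of numbers: "x", "y", "z": the shift along the tool's x, y, z in cm; "wx", "wy", "wz": the turn, a rotation vector about the tool's x, y, z in rad. A call has 1 to 12 rows; each row shifts and turns the commanded pose from where the row before left it, along the tool's axes as they then stand; what a row does not reach is not made up. A row lasts 1/10 s, in which the tool goes at most 50 mm and 8.59 degrees, less where a joint would pass 70% of its speed; a pose out of reach is approached as far as the arm can. A call is refused whole if a number of a shift passes 5 or a number of a turn 0.15, either way. A call with a gripper value outside its range is refused whole. "claw" is the gripper's target within -1 to 1 (fully open at 1, half-way at 0, shut at -1), set as the call begins (left out, the last holds). The fingers move at their own pace and stop on an object; "grip_force" is the grip in N (left out, the last holds). Time passes only in rows, so rows that do not move let the fingers close. It gives the time, the measured TCP pose, the force and the opening at its end, in the units of the state.
- bot.observe(): the state, without advancing time (a new reading comes with each control period).
- grab_frame(name): name is "scene" or "top" or "wrist"; returns a dict with "pixels" (384x512x3 uint8, red, green, blue), "camera_matrix" (3x3 intrinsics, pixels), "pose" (4x4, takes a point from camera to world coordinates); the wrist camera has in their place "hand_eye" (4x4, takes a point from camera to tool coordinates, whose origin is the TCP and whose axes are the flange's). Camera axes: x right, y up, looking along -z (the intrinsics and any distortion apply to the point x, -y, -z); pixel columns grow to the right and rows downward; lengths in m; the calibration is good to about 2 mm. A picture is of the moment at which its call begins: read the wrist's pose just before it. There is no depth.
- bot.hand_in(): hands the job in, once; it reports no verdict.
The state is a dict: "clock": time; "joint_pos": joint angles; "qvel": joint speeds; "joint_efforts": joint torques, N m; "tcp_pos": TCP position; "eef_rot": TCP orientation; "ft_force": force on the tool from outside, world axes, zero at the start; "moment": the same for the moment, N m; "finger_gap": opening from 0.0 (shut) to 1.0 (fully open).
Only numpy, scipy, OpenCV 4.12 (cv2) and the standard library are available. Lean on these libraries where they do the work, as an engineer would, in place of code of your own. Each camera call takes 0.05 s, during which the arm holds its last target. There are 200 camera calls.

TASK

Get the test fixture on the repair bench ready to test its board. With the fingertips, push the tray that carries the green circuit board fully home into the fixture, and only then push the hinged cover down until it is fully shut. Pick nothing up: the board stays lying in its tray and the other things on the bench stay where they are.

Things in the scene. Friction and masses are not known exactly. Their poses are not given: they have to be found in the camera images.
- fixture: grey test fixture, a box fixed to the bench, 160 (x) x 180 (y) x 70 mm high; origin at the centre of its underside, on the bench; its own -x is its open front, where the tray slides out, +y its left side, z up
- tray (a joint): how far the aluminium tray sticks out of the fixture's front, in m: 0 = fully home, 0.075 = all the way out; it starts 30 to 60 mm out. It slides along the fixture's x axis (pushed in towards the fixture's +x), takes about 3 N and stays where it is left; it meets a hard stop at 0
- tray_front (a point): centre of the outer face of the tray's upright front panel, which looks to the fixture's -x; the panel is 152 mm wide, 58 mm high (8 to 66 mm above the bench) and 10 mm thick; the point is 37 mm above the bench
- lid (a joint): opening angle of the cover in rad: 0 = lying shut and level on the fixture, 1.7 = fully open, leaning back; it starts raised (1.05 to 1.35). A stiff hinge holds it where it is left; pushing it down near its front edge takes about 2 N; it meets a hard stop at 0
- lid_hinge (a point): middle of the cover's hinge axis, which runs along the fixture's y at the back top edge: 84 mm behind the fixture's centre (+x) and 72 mm above the bench. At angle a the cover runs from here 164 mm along (-cos a, 0, sin a) in the fixture's axes, and its upper (outer) face looks along (sin a, 0, cos a), 10 mm out from the hinge axis
- lid_edge (a point): middle of the front (free) edge of the cover, on its upper face: 164 mm from the hinge axis. The cover is a black frame 164 mm long, 180 mm wide and 10 mm thick with a clear window; its solid front bar is 30 mm wide, and a small black tab, 50 mm wide, 6 mm thick, sticks out 13 mm beyond the edge at the middle
- board_center (a point): centre of the green circuit board, 100 x 120 x 4 mm, 34 mm above the bench, chips and connectors up to 17 mm high, lying flat in the tray on four locating pins
- meter_center (a point): centre of an orange and black hand multimeter lying on the bench, 150 x 80 x 40 mm, bystander
- spool_center (a point): centre of a solder wire spool standing on end on the bench, 60 mm across and 47 mm high, bystander
- driver_grip (a point): handle of a screwdriver lying on the bench, bystander
- board (a joint): how far the board has been lifted off the tray, in m: 0 = lying in place; it can only come straight up off its pins and drops back by its weight

How it is judged:
On the way, in this order (a step that is already met when the one before it is completed fails the run):
1. the tray is pushed fully home while the cover is still up (value of joint tray below 0.004 m and value of joint lid above 0.5 rad), for 0.2 s.
2. the cover is pushed fully shut (value of joint lid below 0.04 rad), for 0.2 s.
At the end, for the whole second after the job is handed in: the tray is within 4 mm of fully home, the cover within 0.04 rad (about 6 mm at its front edge) of fully shut, and the board lies flat in the tray (lifted less than 5 mm) (value of joint tray below 0.004 m and value of joint lid below 0.04 rad and value of joint board below 0.005 m); the robot touches nothing.
It fails at once if the cover is brought down over a tray that is not home (value of joint lid below 0.5 rad and value of joint tray above 0.01 m).
It fails at once if the board is lifted in its tray (value of joint board above 0.01 m).
It fails at once if the multimeter, spool or screwdriver is moved or picked up (distance of any of meter_center, spool_center, driver_grip from where it was at the start of the episode above 0.02 m).
It also fails if it takes over 48 s, if anything falls off the work surface, if the arm or the gripper's body presses on something with over 40 N, if the wrist force passes 120 N, or if a joint passes its speed limit or range.

## Working session

There is one attempt and no reset: what is moved stays moved. The work goes in short steps, Python scripts to look and compute and a tool call to move; the robot and the scene stay as the last step left them, time stands still between calls to the robot, and variables do not carry over. Pictures are saved under pics/ and viewed, about 8 in all and at most 12, crops included, and the job is handed in when it is done.

Besides the shell and the picture viewer there is one more tool, called after "Call:" as name(argument=value, ...) on one line, values as JSON. apply_moves: Moves the arm, as the interface text tells. Its arguments: {"type":"object","properties":{"moves":{"type":"array","items":{"type":"object","properties":{"x":{"type":"number"},"y":{"type":"number"},"z":{"type":"number"},"wx":{"type":"number"},"wy":{"type":"number"},"wz":{"type":"number"}}}},"claw":{"type":"number"},"grip_force":{"type":"number"}},"required":["moves"]}

```bash
mkdir -p pics; python3 - <<'E'
from plant import bot, grab_frame
import cv2,numpy as np,pickle
d={}
for n in("scene","top"):
    f=grab_frame(n);d[n]=f
    cv2.imwrite(f"pics/{n}0.png",f["pixels"][:,:,::-1])
    print(n,f["camera_matrix"],f["pose"],[k for k in f])
pickle.dump(d,open("f0.pkl","wb"))
s=bot.observe();print({k:np.round(v,3) for k,v in s.items()})
E
```

```text
scene [[463.30636235   0.         249.70156117]
 [  0.         463.30636235 187.52337723]
 [  0.           0.           1.        ]] [[-0.86158273  0.44308265 -0.24769531  0.21652703]
 [-0.50741646 -0.73802945  0.4447933   0.57326522]
 [ 0.01427376  0.5089109   0.86070085  1.2253912 ]
 [ 0.          0.          0.          1.        ]] ['pixels', 'camera_matrix', 'pose']
top [[393.44739054   0.         250.76804197]
 [  0.         393.44739054 189.70338506]
 [  0.           0.           1.        ]] [[ 0.01540944  0.99639967 -0.08336814  0.4919956 ]
 [-0.99935879  0.01804282  0.03092664 -0.00334605]
 [ 0.03231949  0.08283812  0.9960388   1.10465755]
 [ 0.          0.          0.          1.        ]] ['pixels', 'camera_matrix', 'pose']
{'clock': np.float64(0.1), 'joint_pos': array([-1.42 ,  0.528,  1.434,  0.   ,  1.181, -0.178]), 'qvel': array([ 0.   , -0.001, -0.004,  0.001,  0.001, -0.001]), 'joint_efforts': array([ -0.   , -44.098, -17.715,   0.063,   0.053,  -0.   ]), 'tcp_pos': array([ 0.202, -0.591,  0.404]), 'eef_rot': array([-3.14 , -0.   ,  0.329]), 'ft_force': array([-0.625,  0.249, -0.189]), 'moment': array([-0.027,  0.041, -0.008]), 'finger_gap': np.float64(1.001)}
```

View pics/scene0.png

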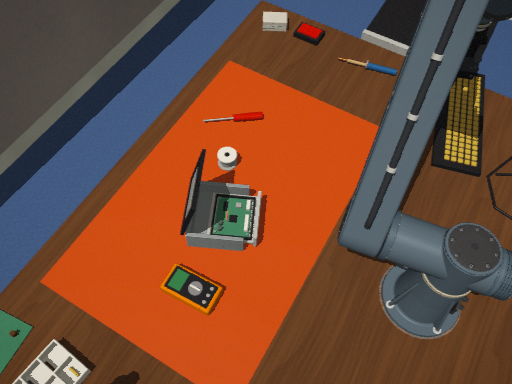

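View pics/top0.png

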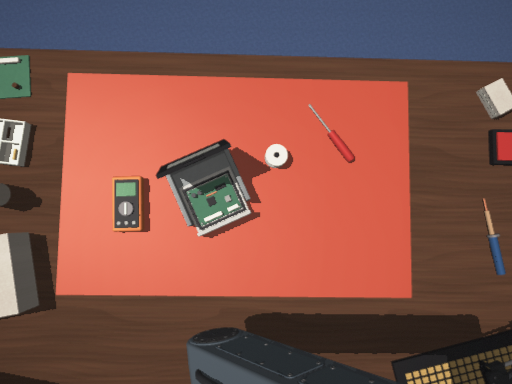

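Scene view: fixture at about (220,215), front panel near (258,218), raised cover at (193,195), meter (193,288), spool (228,157), driver (235,117). Top view: panel from (198,232) to (248,212), cover edge from (160,173) to (230,145). I'll zoom both to read the corners.

```bash
python3 - <<'E'
import cv2,numpy as np,pickle
d=pickle.load(open("f0.pkl","rb"))
a=d["top"]["pixels"][135:245,150:260,::-1];b=d["scene"]["pixels"][145:255,170:280,::-1]
r=lambda m:cv2.resize(m,(400,400),interpolation=cv2.INTER_CUBIC)
m=np.hstack([r(a),r(b)])
for k in range(1,11):
    p=int(k*10*400/110)
    for o in(0,400):
        cv2.line(m,(o+p,0),(o+p,6),(255,255,0),1)
        cv2.line(m,(o,p),(o+6,p),(255,255,0),1)
cv2.imwrite("pics/z0.png",m)
E
```

```text
(no output)
```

View pics/z0.png

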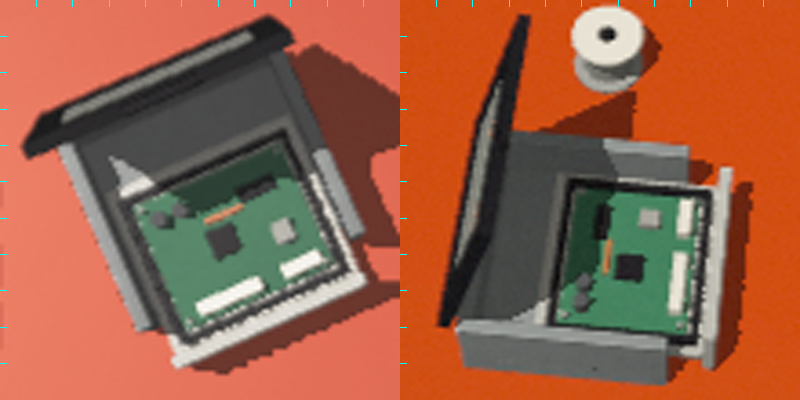

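Zoomed: in the top crop, the panel's outer top edge runs (175,364)–(366,282), the wall front corners are (140,330) and (364,236), and the cover's free edge is (25,155)–(295,40). In the scene crop the cover's free edge runs (525,15)–(443,325). Now casting rays.

```bash
cat > h.py <<'E'
import numpy as np,pickle
def ray(f,px):
    K=f["camera_matrix"];T=f["pose"]
    v=np.linalg.inv(K)@[px[0],px[1],1];v=np.array([v[0],-v[1],-v[2]])
    return T[:3,3],T[:3,:3]@v
def onz(f,px,z):
    o,v=ray(f,px);return o+v*(z-o[2])/v[2]
def tri(f,p,g,q):
    o,v=ray(f,p);a,b=ray(g,q)
    s=np.linalg.lstsq(np.c_[v,-b],a-o,rcond=None)[0]
    x=o+v*s[0];y=a+b*s[1];return (x+y)/2,np.linalg.norm(x-y)
def proj(f,P):
    T=f["pose"];c=T[:3,:3].T@(np.asarray(P)-T[:3,3]);k=f["camera_matrix"]@[c[0],-c[1],-c[2]];return k[:2]/k[2]
E
python3 - <<'E'
from h import *
d=pickle.load(open("f0.pkl","rb"));t,s=d["top"],d["scene"]
T=lambda x,y:(150+x/3.636-.5+.0,135+y/3.636-.5)
S=lambda x,y:(170+(x-400)/3.636-.5,145+y/3.636-.5)
np.set_printoptions(precision=4,suppress=True)
pl=onz(t,T(173,360),.066);pr=onz(t,T(366,279),.066)
wl=onz(t,T(140,330),.07);wr=onz(t,T(364,236),.07)
for n,a,b in(("panel",pl,pr),("wall",wl,wr)):
    e=b-a;print(n,a,b,np.linalg.norm(e),np.arctan2(e[0],-e[1]))
print("scene wl",onz(s,S(668,345),.07),onz(s,S(458,333),.07),"wr",onz(s,S(688,148),.07))
print("scene panel",onz(s,S(733,170),.066),onz(s,S(716,330),.066))
for n,p,q in(("lidR",(270,15),(526,15)),("lidL",(22,150),(443,325)),("lidR2",(295,40),(526,15)),("lidL2",(27,158),(443,325))):
    print(n,*tri(t,T(*p),s,S(*q)))
# board
print("board",[onz(t,T(*p),.036) for p in((225,245),)])
E
```

```text
panel [0.4615 0.1031 0.066 ] [ 0.5219 -0.0349  0.066 ] 0.15058909548123717 0.41302048628492105
wall [0.4826 0.1268 0.07  ] [ 0.5529 -0.0328  0.07  ] 0.17438396123997166 0.41472827573124643
scene wl [0.4811 0.1263 0.07  ] [0.6211 0.1986 0.07  ] wr [ 0.5555 -0.0291  0.07  ]
scene panel [ 0.5156 -0.032   0.066 ] [0.4573 0.0956 0.066 ]
lidR [0.668  0.0283 0.2441] 0.017669763905695385
lidL [0.6126 0.2098 0.1114] 0.014297780983235689
lidR2 [0.6655 0.0168 0.2279] 0.002002112720388369
lidL2 [0.6102 0.2081 0.1098] 0.020734508079636234
board [array([0.5464, 0.0698, 0.036 ])]
```

Call:
apply_moves(moves=[{"wz": -0.096},{"x": 2,"y": -2},{"x": 3.3,"y": -3.3},{"x": 3.3,"y": -3.3},{"x": 3.3,"y": -3.3},{"x": 3.3,"y": -3.3},{"x": 3.3,"y": -3.3},{"x": 3.3,"y": -3.3},{"x": 3.3,"y": -3.3},{"x": 3.3,"y": -3.3},{"x": 3.3,"y": -3.3},{"x": 3.3,"y": -3.3}], claw=-1)

```text
invalid input
```

Call:
apply_moves(moves=[{"x": 3.3,"y": -3},{"x": 3.3,"y": -3},{"x": 3,"y": -3},{"x": 2,"y": -1.5},{},{}])

```text
invalid input
```

Call:
apply_moves(moves=[{"x": 0,"y": 0,"z": 0,"wx": 0,"wy": 0,"wz": -0.096}], claw=-1, grip_force=10)

```text
clock: 0.2
tcp_pos: [0.2018, -0.5913, 0.4041]
eef_rot: [-3.14, -0.0, 0.427]
ft_force: [0.1, -0.6, -0.0]
finger_gap: 0.966
```

Call:
apply_moves(moves=[{"x": 2,"y": -2,"z": 0,"wx": 0,"wy": 0,"wz": 0},{"x": 3.3,"y": -3.3,"z": 0,"wx": 0,"wy": 0,"wz": 0},{"x": 3.3,"y": -3.3,"z": 0,"wx": 0,"wy": 0,"wz": 0},{"x": 3.3,"y": -3.3,"z": 0,"wx": 0,"wy": 0,"wz": 0},{"x": 3.3,"y": -3.3,"z": 0,"wx": 0,"wy": 0,"wz": 0},{"x": 3.3,"y": -3.3,"z": 0,"wx": 0,"wy": 0,"wz": 0},{"x": 3.3,"y": -3.3,"z": 0,"wx": 0,"wy": 0,"wz": 0},{"x": 3.3,"y": -3.3,"z": 0,"wx": 0,"wy": 0,"wz": 0},{"x": 3.3,"y": -3.3,"z": 0,"wx": 0,"wy": 0,"wz": 0},{"x": 3.3,"y": -3.3,"z": 0,"wx": 0,"wy": 0,"wz": 0},{"x": 3.3,"y": -3.3,"z": 0,"wx": 0,"wy": 0,"wz": 0},{"x": 3.3,"y": -3.3,"z": 0,"wx": 0,"wy": 0,"wz": 0}])

```text
clock: 1.4
tcp_pos: [0.3931, -0.0828, 0.4047]
eef_rot: [-3.142, -0.0, 0.424]
ft_force: [0.9, -0.5, -0.0]
finger_gap: 0.011
```

Call:
apply_moves(moves=[{"x": 3,"y": -3,"z": 0,"wx": 0,"wy": 0,"wz": 0},{"x": 3,"y": -2.5,"z": 0,"wx": 0,"wy": 0,"wz": 0},{"x": 2,"y": -1.5,"z": 0,"wx": 0,"wy": 0,"wz": 0},{"x": 0,"y": 0,"z": 0,"wx": 0,"wy": 0,"wz": 0},{"x": 0,"y": 0,"z": 0,"wx": 0,"wy": 0,"wz": 0}])

```text
clock: 1.9
tcp_pos: [0.4367, 0.0124, 0.4045]
eef_rot: [-3.141, 0.001, 0.427]
ft_force: [-0.1, -0.6, 0.3]
finger_gap: 0.007
```

```bash
python3 - <<'E'
from plant import bot, grab_frame
import cv2,numpy as np
s=bot.observe();f=grab_frame("wrist")
cv2.imwrite("pics/w1.png",f["pixels"][:,:,::-1])
K=f["camera_matrix"];H=f["hand_eye"]
from scipy.spatial.transform import Rotation as R
p=s["tcp_pos"];M=R.from_euler("xyz",s["eef_rot"]).as_matrix()
print(p,s["eef_rot"],s["finger_gap"],s["clock"]);print(K,H)
T=np.eye(4);T[:3,:3]=M;T[:3,3]=p
import pickle;pickle.dump({"camera_matrix":K,"pose":T@H,"pixels":f["pixels"]},open("w1.pkl","wb"))
E
```

```text
[0.43674214 0.01237336 0.40446199] [-3.14137989e+00  1.14829846e-03  4.26691440e-01] 0.0067167011454668055 1.9
[[272.9591056    0.         251.92328874]
 [  0.         272.9591056  192.72446623]
 [  0.           0.           1.        ]] [[-1.33409018e-04  9.70743136e-01  2.40120275e-01  6.45056492e-02]
 [ 9.99999377e-01 -1.36576507e-04  1.10773504e-03  6.56590316e-04]
 [ 1.10812097e-03  2.40120273e-01 -9.70742513e-01  2.04311903e-02]
 [ 0.00000000e+00  0.00000000e+00  0.00000000e+00  1.00000000e+00]]
```

View pics/w1.png

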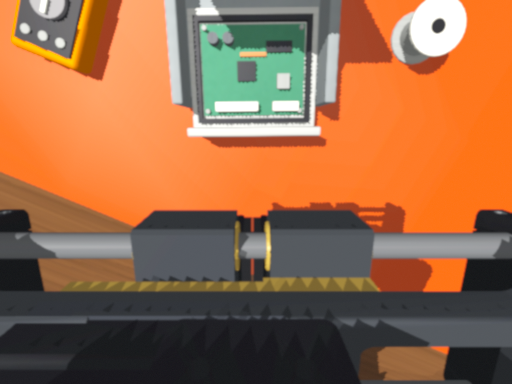

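The wrist view shows the panel level across the image, from (188,130) to (321,130), centred on the tool at column 252. Spool (437,30) and meter (60,25) are clear.

```bash
python3 - <<'E'
from h import *
w=pickle.load(open("w1.pkl","rb"))
c,s=np.cos(.426),np.sin(.426);tcp=np.array([.4367,.0124])
def tl(P):
    d=P[:2]-tcp;return np.round([d@[c,s]*100,d@[s,-c]*100],2)
for n,p,z in(("pl",(188,130),.066),("pr",(321,129),.066),("pl2",(188,136),.066),("wl",(170,102),.07),("wr",(337,102),.07)):
    P=onz(w,p,z);print(n,P.round(4),"tool cm",tl(P))
d=pickle.load(open("f0.pkl","rb"));print("spool",onz(d["top"],(277,155),.047))
E
```

```text
pl [0.4604 0.1026 0.066 ] tool cm [ 5.88 -7.24]
pr [ 0.5238 -0.0344  0.066 ] tool cm [6.   7.86]
pl2 [0.4541 0.1002 0.066 ] tool cm [ 5.21 -7.27]
wl [0.4806 0.1306 0.07  ] tool cm [ 8.88 -8.95]
wr [ 0.5562 -0.0359  0.07  ] tool cm [8.89 9.33]
spool [ 0.67668931 -0.10622457  0.047     ]
```

Call:
apply_moves(moves=[{"x": 0,"y": 0.25,"z": 3,"wx": 0,"wy": 0,"wz": 0},{"x": 0,"y": 0,"z": 4,"wx": 0,"wy": 0,"wz": 0},{"x": 0,"y": 0,"z": 4,"wx": 0,"wy": 0,"wz": 0},{"x": 0,"y": 0,"z": 4,"wx": 0,"wy": 0,"wz": 0},{"x": 0,"y": 0,"z": 3,"wx": 0,"wy": 0,"wz": 0},{"x": 1,"y": 0,"z": 0.5,"wx": 0,"wy": 0,"wz": 0},{"x": 1,"y": 0,"z": 0,"wx": 0,"wy": 0,"wz": 0},{"x": 1,"y": 0,"z": 0,"wx": 0,"wy": 0,"wz": 0},{"x": 0.5,"y": 0,"z": 0,"wx": 0,"wy": 0,"wz": 0},{"x": 0,"y": 0,"z": 0,"wx": 0,"wy": 0,"wz": 0}])

```text
clock: 2.95
tcp_pos: [0.4713, 0.0245, 0.2213]
eef_rot: [3.139, -0.004, 0.426]
ft_force: [-0.6, -0.8, 0.1]
finger_gap: 0.005
```

Call:
apply_moves(moves=[{"x": 0.5,"y": 0,"z": 0,"wx": 0,"wy": 0,"wz": 0},{"x": 0.5,"y": 0,"z": 0,"wx": 0,"wy": 0,"wz": 0},{"x": 0.5,"y": 0,"z": 0,"wx": 0,"wy": 0,"wz": 0},{"x": 0.5,"y": 0,"z": 0,"wx": 0,"wy": 0,"wz": 0},{"x": 0,"y": 0,"z": 0,"wx": 0,"wy": 0,"wz": 0}])

```text
clock: 3.45
tcp_pos: [0.4887, 0.0327, 0.2197]
eef_rot: [3.141, -0.001, 0.425]
ft_force: [-0.5, 0.6, 1.0]
finger_gap: 0.005
```

Call:
apply_moves(moves=[{"x": 0.4,"y": 0,"z": 0,"wx": 0,"wy": 0,"wz": 0},{"x": 0.4,"y": 0,"z": 0,"wx": 0,"wy": 0,"wz": 0},{"x": 0.4,"y": 0,"z": 0,"wx": 0,"wy": 0,"wz": 0}])

```text
clock: 3.75
tcp_pos: [0.4991, 0.0375, 0.2196]
eef_rot: [-3.141, 0.001, 0.425]
ft_force: [-2.3, -0.5, 0.2]
finger_gap: 0.004
```

Call:
apply_moves(moves=[{"x": 0.4,"y": 0,"z": 0,"wx": 0,"wy": 0,"wz": 0},{"x": 0.4,"y": 0,"z": 0,"wx": 0,"wy": 0,"wz": 0}])

```text
clock: 3.95
tcp_pos: [0.5064, 0.041, 0.2196]
eef_rot: [-3.141, 0.001, 0.425]
ft_force: [-2.3, -0.7, -0.5]
finger_gap: 0.001
```

Call:
apply_moves(moves=[{"x": 0.3,"y": 0,"z": 0,"wx": 0,"wy": 0,"wz": 0},{"x": 0.3,"y": 0,"z": 0,"wx": 0,"wy": 0,"wz": 0}])

```text
clock: 4.15
tcp_pos: [0.5099, 0.0426, 0.2196]
eef_rot: [-3.14, 0.008, 0.428]
ft_force: [-11.8, -13.6, 8.7]
finger_gap: 0.005
```

Call:
apply_moves(moves=[{"x": 0.3,"y": 0,"z": 0,"wx": 0,"wy": 0,"wz": 0},{"x": 0.2,"y": 0,"z": 0,"wx": 0,"wy": 0,"wz": 0}])

```text
clock: 4.35
tcp_pos: [0.5115, 0.0432, 0.2195]
eef_rot: [-3.138, 0.018, 0.43]
ft_force: [-17.7, -21.7, 13.6]
finger_gap: 0.006
```

Call:
apply_moves(moves=[{"x": 0.2,"y": 0,"z": 0,"wx": 0,"wy": 0,"wz": 0},{"x": 0.2,"y": 0,"z": 0,"wx": 0,"wy": 0,"wz": 0}])

```text
clock: 4.55
tcp_pos: [0.5129, 0.0437, 0.2195]
eef_rot: [-3.136, 0.026, 0.431]
ft_force: [-24.4, -29.3, 18.8]
finger_gap: 0.008
```

Force is rising sharply, so this looks like the hard stop. I'll back off and check.

Call:
apply_moves(moves=[{"x": -1,"y": 0,"z": 0,"wx": 0,"wy": 0,"wz": 0},{"x": -2,"y": 0,"z": 0,"wx": 0,"wy": 0,"wz": 0},{"x": -3,"y": 0,"z": 0,"wx": 0,"wy": 0,"wz": 0},{"x": -3,"y": 0,"z": -1,"wx": 0,"wy": 0,"wz": 0},{"x": 0,"y": 0,"z": -4,"wx": 0,"wy": 0,"wz": 0},{"x": 0,"y": 0,"z": -4,"wx": 0,"wy": 0,"wz": 0},{"x": 0,"y": 0,"z": -4,"wx": 0,"wy": 0,"wz": 0},{"x": 0,"y": 0,"z": -4,"wx": 0,"wy": 0,"wz": 0},{"x": 0,"y": 0,"z": -3,"wx": 0,"wy": 0,"wz": 0},{"x": 0,"y": 0,"z": 0,"wx": 0,"wy": 0,"wz": 0},{"x": 0,"y": 0,"z": 0,"wx": 0,"wy": 0,"wz": 0}])

```text
clock: 5.65
tcp_pos: [0.4385, 0.0098, 0.4206]
eef_rot: [3.139, -0.003, 0.425]
ft_force: [0.3, 0.2, -0.0]
finger_gap: 0.004
```

```bash
python3 - <<'E'
from plant import bot, grab_frame
import cv2,numpy as np,pickle
from scipy.spatial.transform import Rotation as R
s=bot.observe();f=grab_frame("wrist");g=grab_frame("scene")
T=np.eye(4);T[:3,:3]=R.from_euler("xyz",s["eef_rot"]).as_matrix();T[:3,3]=s["tcp_pos"]
print(s["tcp_pos"],s["eef_rot"],s["ft_force"])
pickle.dump({"w":{"camera_matrix":f["camera_matrix"],"pose":T@f["hand_eye"],"pixels":f["pixels"]},"scene":g},open("w2.pkl","wb"))
a=f["pixels"][0:200,130:390,::-1];b=g["pixels"][135:265,160:290,::-1]
m=np.hstack([cv2.resize(a,(520,400),interpolation=2),cv2.resize(b[:,30:120],(277,400),interpolation=2)])
cv2.imwrite("pics/z2.png",m)
E
```

```text
[0.43847042 0.00978154 0.42058849] [ 3.13923282 -0.00331314  0.42476715] [ 0.31499628  0.2185141  -0.02974821]
```

View pics/z2.png

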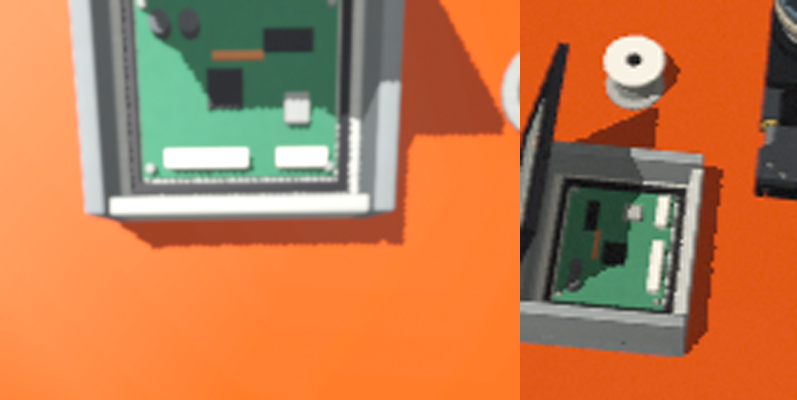

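The tray panel is now flush with the wall fronts (row 214 in the left crop), the cover is still up and the board is in place. Next I go up and over, behind the cover.

Call:
apply_moves(moves=[{"x": 0,"y": 0,"z": -2.5,"wx": 0,"wy": 0,"wz": 0},{"x": 1,"y": 0,"z": -2.5,"wx": 0,"wy": 0,"wz": 0},{"x": 3.2,"y": 0,"z": 0,"wx": 0,"wy": 0,"wz": 0},{"x": 4,"y": 0,"z": 0,"wx": 0,"wy": 0,"wz": 0},{"x": 4,"y": 0,"z": 0,"wx": 0,"wy": 0,"wz": 0},{"x": 4,"y": 0,"z": 0,"wx": 0,"wy": 0,"wz": 0},{"x": 4,"y": 0,"z": 0,"wx": 0,"wy": 0,"wz": 0},{"x": 4,"y": 0,"z": 0,"wx": 0,"wy": 0,"wz": 0},{"x": 3,"y": 0,"z": 0,"wx": 0,"wy": 0,"wz": 0},{"x": 1,"y": 0,"z": 0,"wx": 0,"wy": 0,"wz": 0},{"x": 0,"y": 0,"z": 0,"wx": 0,"wy": 0,"wz": 0},{"x": 0,"y": 0,"z": 0,"wx": 0,"wy": 0,"wz": 0}])

```text
clock: 6.95
tcp_pos: [0.6942, 0.1257, 0.4682]
eef_rot: [-3.14, 0.004, 0.425]
ft_force: [0.5, 0.4, 1.0]
finger_gap: 0.007
```

```bash
python3 - <<'E'
from plant import bot, grab_frame
import cv2,numpy as np
s=bot.observe();g=grab_frame("scene");t=grab_frame("top")
print(s["tcp_pos"],s["eef_rot"],s["ft_force"])
d=s["tcp_pos"][:2]-[.6677,.1151];print("hinge-rel",d@[.9106,.4132],d@[-.4132,.9106],"tip z",s["tcp_pos"][2]-.182)
m=np.hstack([cv2.resize(x["pixels"][90:290,120:320,::-1],(400,400),interpolation=2) for x in(t,g)])
cv2.imwrite("pics/z3.png",m)
E
```

```text
[0.69421385 0.12569325 0.46816116] [-3.14039709  0.00367302  0.42468986] [0.53680544 0.44653165 1.02663079]
hinge-rel 0.028520643933695952 -0.0013093103222448254 tip z 0.28616116354594223
```

View pics/z3.png

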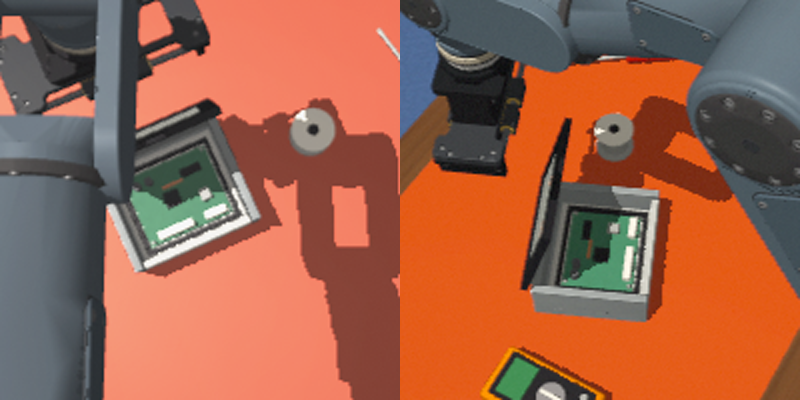

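The gripper is behind the cover in both views and nothing has been disturbed. Now lowering the tips behind the cover and starting the sweep.

Call:
apply_moves(moves=[{"x": 0,"y": 0,"z": 2.5,"wx": 0,"wy": 0,"wz": 0},{"x": 0,"y": 0,"z": 3,"wx": 0,"wy": 0,"wz": 0},{"x": -1,"y": 0,"z": 1.8,"wx": 0,"wy": 0,"wz": 0},{"x": -1,"y": 0,"z": 0,"wx": 0,"wy": 0,"wz": 0},{"x": -1,"y": 0,"z": 0,"wx": 0,"wy": 0,"wz": 0},{"x": -1,"y": 0,"z": 0,"wx": 0,"wy": 0,"wz": 0},{"x": -0.8,"y": 0,"z": 0,"wx": 0,"wy": 0,"wz": 0}])

```text
clock: 7.75
tcp_pos: [0.6506, 0.1057, 0.3988]
eef_rot: [3.14, -0.003, 0.424]
ft_force: [-0.5, 0.2, -0.6]
finger_gap: 0.003
```

Call:
apply_moves(moves=[{"x": -1.4,"y": 0,"z": 0.2,"wx": 0,"wy": 0,"wz": 0},{"x": -1.4,"y": 0,"z": 0.5,"wx": 0,"wy": 0,"wz": 0}])

```text
clock: 7.95
tcp_pos: [0.626, 0.0945, 0.3919]
eef_rot: [3.139, -0.006, 0.425]
ft_force: [1.4, 0.1, -0.3]
finger_gap: 0.009
```

Call:
apply_moves(moves=[{"x": -1.3,"y": 0,"z": 0.8,"wx": 0,"wy": 0,"wz": 0},{"x": -1.3,"y": 0,"z": 1,"wx": 0,"wy": 0,"wz": 0}])

```text
clock: 8.15
tcp_pos: [0.6021, 0.0836, 0.374]
eef_rot: [3.139, -0.006, 0.425]
ft_force: [1.7, 0.5, 1.3]
finger_gap: 0.01
```

Call:
apply_moves(moves=[{"x": -1.1,"y": 0,"z": 1,"wx": 0,"wy": 0,"wz": 0},{"x": -1.1,"y": 0,"z": 1,"wx": 0,"wy": 0,"wz": 0}])

```text
clock: 8.35
tcp_pos: [0.5819, 0.0745, 0.3534]
eef_rot: [3.139, -0.004, 0.425]
ft_force: [0.1, 0.5, 1.0]
finger_gap: 0.011
```

Call:
apply_moves(moves=[{"x": -0.9,"y": 0,"z": 1.1,"wx": 0,"wy": 0,"wz": 0},{"x": -0.9,"y": 0,"z": 1.2,"wx": 0,"wy": 0,"wz": 0}])

```text
clock: 8.55
tcp_pos: [0.5657, 0.0671, 0.3303]
eef_rot: [3.139, -0.004, 0.425]
ft_force: [1.2, -0.2, 1.6]
finger_gap: 0.006
```

Call:
apply_moves(moves=[{"x": -0.7,"y": 0,"z": 1.2,"wx": 0,"wy": 0,"wz": 0},{"x": -0.6,"y": 0,"z": 1.2,"wx": 0,"wy": 0,"wz": 0},{"x": -0.5,"y": 0,"z": 1,"wx": 0,"wy": 0,"wz": 0},{"x": -0.4,"y": 0,"z": 1,"wx": 0,"wy": 0,"wz": 0}])

```text
clock: 8.95
tcp_pos: [0.5457, 0.0582, 0.2852]
eef_rot: [3.14, -0.003, 0.425]
ft_force: [1.1, -0.1, 1.7]
finger_gap: 0.004
```

Call:
apply_moves(moves=[{"x": -0.4,"y": 0,"z": 0.9,"wx": 0,"wy": 0,"wz": 0},{"x": -0.3,"y": 0,"z": 0.8,"wx": 0,"wy": 0,"wz": 0}])

```text
clock: 9.15
tcp_pos: [0.539, 0.0554, 0.2673]
eef_rot: [3.141, -0.0, 0.425]
ft_force: [1.8, 0.1, 1.6]
finger_gap: 0.008
```

Call:
apply_moves(moves=[{"x": 0,"y": 0,"z": 0.3,"wx": 0,"wy": 0,"wz": 0},{"x": 0,"y": 0,"z": 0.2,"wx": 0,"wy": 0,"wz": 0}])

```text
clock: 9.35
tcp_pos: [0.5385, 0.0554, 0.2643]
eef_rot: [-3.141, 0.003, 0.425]
ft_force: [-7.7, -1.3, 29.1]
finger_gap: 0.006
```

Call:
apply_moves(moves=[{"x": 0,"y": 0,"z": 0,"wx": 0,"wy": 0,"wz": 0},{"x": 0,"y": 0,"z": 0,"wx": 0,"wy": 0,"wz": 0},{"x": 0,"y": 0,"z": -1,"wx": 0,"wy": 0,"wz": 0},{"x": 0,"y": 0,"z": -3,"wx": 0,"wy": 0,"wz": 0},{"x": -2,"y": 0,"z": -4,"wx": 0,"wy": 0,"wz": 0},{"x": -4,"y": 0,"z": -3,"wx": 0,"wy": 0,"wz": 0},{"x": -4,"y": 0,"z": -3,"wx": 0,"wy": 0,"wz": 0},{"x": -3,"y": 0,"z": -3,"wx": 0,"wy": 0,"wz": 0},{"x": 0,"y": 0,"z": 0,"wx": 0,"wy": 0,"wz": 0},{"x": 0,"y": 0,"z": 0,"wx": 0,"wy": 0,"wz": 0}])

```text
clock: 10.35
tcp_pos: [0.4206, 0.0018, 0.4336]
eef_rot: [3.14, -0.003, 0.424]
ft_force: [-0.1, 0.6, 0.5]
finger_gap: 0.004
```

```bash
python3 - <<'E'
from plant import bot, grab_frame
import cv2,numpy as np
s=bot.observe();g=grab_frame("scene");w=grab_frame("wrist")
print(s["tcp_pos"],s["ft_force"])
m=np.hstack([cv2.resize(g["pixels"][90:290,120:320,::-1],(400,400),interpolation=2),cv2.resize(w["pixels"][0:260,126:386,::-1],(400,400),interpolation=2)])
cv2.imwrite("pics/z4.png",m)
E
```

```text
[0.42057721 0.00180209 0.43361392] [-0.11080245  0.57906829  0.50131295]
```

View pics/z4.png

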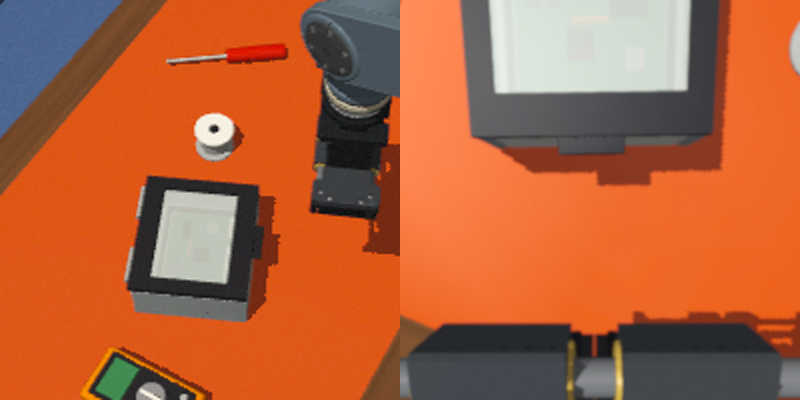

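The cover lies flat and level, the panel is under its front bar, and the bystanders are where they were. The gripper is clear, so I'm handing in.

```bash
python3 -c "
from plant import bot
print(bot.hand_in())"
```

```text
the job is handed in; nothing more can be done
None
```

The tray is fully home and the cover is shut. I handed the job in at about 10.5 s on the robot's clock, and the hand-in gave no verdict.

- **Tray:** I pushed it in with the closed fingertips until it met its hard stop, with the cover still up. The wrist picture afterwards showed the panel flush with the fixture's walls and the board in place.
- **Cover:** I swept it down from behind with about 2 N until it stopped hard. The fingertips were then at 82 mm, the height of a fully shut cover, with about 29 N for an instant.
- **Last checks:** The final pictures showed the cover level. The spool and screwdriver looked unmoved, and so did the part of the meter in view. I judged these by eye and did not re-measure them. The gripper was well clear, and the force readings were within noise of zero.
- **Less than ideal:** At the tray's stop the force reached about 42 N at the wrist, with an unexpected sideways and upward part of up to 19 N each. I took that to be the arm flexing and the fingertips rubbing on the panel, and backed off. It was well under the 120 N wrist limit.

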